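Spin-test a flywheel and stop it on the pointer

TASK

Check that the flywheel on the spin stand runs freely: give its crank pin one flick with a fingertip so that the wheel spins anticlockwise (seen from above), and let it coast untouched for at least two full turns. Then, while it is still turning, press a fingertip lightly on top of the rim (not the pin) to brake it so that the line on the rim stops at the pointer, within about 15 mm, and take the hand away leaving the wheel still. It must stop there first time: after its two turns it may not come to rest anywhere else and be nudged into place; grip nothing, do not shove or lift the stand, and leave the other things on the bench where they are.

Things in the scene. Friction and masses are not known exactly. Their poses are not given: they have to be found in the camera images.
- stand: Spin stand standing loose on the bench, 4 kg: dark steel base plate 210 x 150 x 16 mm (its own x from -75 to +135 mm, y +-75 mm), a column that carries the flywheel, and at its +x end an upright post 20 x 24 mm, 74 mm tall, with a round pointer that reaches back toward the rim. Origin: on the bench right under the wheel's axis; z up
- spindle (a joint): Angle of the free-turning flywheel about its upright axis, rad. Grows anticlockwise seen from above and keeps counting over many turns; the line on the rim is at the pointer at 0, 6.283, 12.566, ... At the start it reads 1.6 to 4.7 and the wheel is still. The bearing is nearly free: a wheel left alone loses about half its speed in some 3 to 7 s, then creeps to rest by itself after roughly 15 to 35 s
- flywheel: Level flywheel, 180 mm across, about 1.1 kg. Flat bright rim from 62 to 90 mm radius, its top 22 mm above the origin, 74 mm above the bench; grey web 6 mm lower, hub boss 34 mm across standing 6 mm above the rim's top. Pressed down it gives on a spring from 3 to 8 N, up to 6 mm by 15 to 20 N. Origin: on the axis, level with its underside; x axis through the crank pin to the line on the rim
- crank_pin: Upright steel crank pin, 14 mm across, fixed in the web 46 mm from the wheel's axis; its top is 30 mm above the rim's face. Origin: centre of its foot, on the web, 6 mm below the rim's face
- wheel_centre (a point): Point on the wheel's axis at the height of the rim's top face
- rim_mark (a point): Dark line, 5 mm wide, across the rim's top, in the same direction from the axis as the crank pin; this point is the line's outer end, 88 mm from the axis, at the rim's top face
- pointer_tip (a point): Tip of the fixed pointer, 8 mm thick, 95 mm from the wheel's axis (5 mm outside the rim) and 3 mm below the rim's top face. With the line right at the pointer the two points are 7 mm apart horizontally
- mug: White ceramic mug, 82 mm across, 95 mm tall, handle on its +y side; origin at the centre of its underside
- bearing: Steel bearing ring, 44 mm across, 14 mm thick, lying flat; origin at the centre of its underside
- collar: Brass collar, 54 mm across, 18 mm thick, lying flat; origin at the centre of its underside
- brass_block: Brass block 30 x 45 x 50 mm (x, y, z); origin at the centre of its underside
- screwdriver: Screwdriver lying on the bench along its own x axis, handle to -x, about 200 mm long
- wrench: Steel wrench lying on the bench along its own x axis, about 180 mm long
- oil_bottle: Small clear oil bottle, 52 mm across, 130 mm tall; origin at the centre of its underside
- blank: Solid steel disc with a boss, 100 mm across, 28 mm tall, lying on the bench; not the flywheel; origin at the centre of its underside

How it is judged:
On the way, in this order (a step that is already met when the one before it is completed fails the run):
1. the wheel spins freely anticlockwise, untouched (velocity of joint spindle above 1.5 rad/s and contact force between the fingers and flywheel below 0.05 N and value of joint spindle below 14 rad), for 0.3 s.
2. it has coasted its two turns and is still turning, untouched (value of joint spindle above 14 rad and velocity of joint spindle above 0.15 rad/s and contact force between the fingers and flywheel below 0.05 N), for 0.1 s.
3. a fingertip presses on the rim and the wheel stands still with its line at the pointer (contact force between the fingers and flywheel above 0.4 N and horizontal distance between rim_mark and pointer_tip below 0.022 m and velocity of joint spindle between -0.08 and 0.08 rad/s), for 0.1 s.
At the end, for the whole second after the job is handed in: The wheel is still (under 0.08 rad/s) and untouched, with rim_mark within 22 mm (horizontally) of pointer_tip, about 13 degrees either side; the stand is upright and within 20 mm of where it was (horizontal distance between rim_mark and pointer_tip below 0.022 m and contact force between the fingers and flywheel below 0.05 N and velocity of joint spindle between -0.08 and 0.08 rad/s and angle between stand's own z axis and vertical below 0.05 rad and distance of stand from where it was at the start of the episode below 0.02 m).
It fails at once if the wheel is touched in the middle of its two free turns (joint between 8.5 and 13.5 rad) (contact force between the fingers and flywheel above 0.3 N and value of joint spindle between 8.5 and 13.5 rad).
It fails at once if after its two turns (joint beyond 14 rad) the wheel comes to rest, or is turned back, more than 28 mm from the pointer (value of joint spindle above 14 rad and velocity of joint spindle below 0.03 rad/s and horizontal distance between rim_mark and pointer_tip above 0.028 m).
It fails at once if the crank pin is touched after the flick (joint beyond 8.5 rad): it is not a brake handle (contact force between the fingers and crank_pin above 0.5 N and value of joint spindle above 8.5 rad).
It fails at once if the stand is shoved more than 20 mm, lifted or tipped, or the brake is pressed hard (over 50 N on the wheel, joint beyond 14 rad) ((contact force between the fingers and flywheel above 50 N and value of joint spindle above 14 rad) or distance of stand from where it was at the start of the episode above 0.02 m or height (world z) of stand above 0.008 m or angle between stand's own z axis and vertical above 0.08 rad).
It fails at once if another thing on the bench is lifted or moved more than 25 mm (distance of any of mug, bearing, collar, brass_block, screwdriver, wrench, oil_bottle, blank from where it was at the start of the episode above 0.025 m).
It also fails if it takes over 67 s, if anything falls off the work surface, if the arm or the gripper's body presses on something with over 40 N, if the wrist force passes 120 N, or if a joint passes its speed limit or range.

ROBOT

A 6-joint arm with a two-finger parallel gripper is mounted at the origin on the work surface. World frame = base frame: x ahead of the robot, y to its left, z up, the work surface at z = 0. Lengths are in m, angles in rad, forces in N, time in s.
With the tool pointing down it reaches from about 0.225 to 0.875 m from the base axis. Payload 3.4 kg.
Tool frame: the origin (TCP) lies midway between the tips of the shut fingers; the grasp point (between the pads) lies 19 mm behind it (arm.grip_depth is the distance from the TCP to the grasp point, in m); z points along the fingers, y is the direction in which the jaws open and shut (so a half turn about z gives the same grasp; the last joint's range is limited). The gripper opens to 85 mm and grips with 20 to 120 N. Pads are 22 mm wide; open, the fingers measure 114 mm over their backs; the gripper's body (76 mm by 85 mm) begins 54 mm behind the grasp point. The pads swing forward as they close: fully open they stand 13 mm farther back than shut.
Start: joints at [1.191, 0.276, 1.505, -0, 1.361, -0.121], TCP at [0.147, 0.556, 0.231] pointing down, gripper open.
Joint ranges: [-2.89, 2.89], [-0.75, 2.08], [0.22, 2.7], [-1.18, 4.32], [0.11, 2.71], [-2.7, 2.7]. Speed limits (rad/s): [2.57, 2.57, 3.14, 3.14, 3.14, 3.14].

INTERFACE

Orientations are given as a unit quaternion [x, y, z, w].
In Python, from workcell import arm gives the robot as it stands. The module is installed in compiled form; this text tells all that it offers. Calls block until the motion is done:
- arm.movep(position, orientation): joint-space move of the TCP to a pose.
- arm.line_to(position, frame=None, max_speed=0.15, stop_force=None): straight line of the TCP; frame=None keeps the orientation; max_speed is the mean speed in m/s. With stop_force (N) it stops when the force on the tool has changed by that much, and returns True; else False.
- arm.movej(angles): joint-space move.
- arm.gripper_to(opening, effort=None): opening from 0.0 (shut) to 1.0 (fully open); effort is the grip in N (None keeps the last); returns when the fingers have stopped.
- arm.wait(seconds).
- arm.ik(position, orientation): joint angles nearest the present ones, or None.
- arm.read_camera(name): name is "side" or "top" or "wrist"; returns a dict with "img" (420x560x3 uint8, red, green, blue), "range_z" (420x560 float32, m along the optical axis (not along the pixel's ray), 0 where there is no reading), "K" (3x3 intrinsics, pixels), "k1" (the pictures are not rectified: a ray, as slopes to the right and down, at radius r is drawn at 1 + k1 r^2 times it, then the intrinsics apply), "extrinsics" (4x4, takes a point from camera to world coordinates); the wrist camera has in their place "mount" (4x4, takes a point from camera to tool coordinates, whose origin is the TCP and whose axes are the flange's). Camera axes: x right, y down, z forward; pixel columns grow to the right and rows downward; lengths in m; the calibration is good to about 2 mm. A picture is of the moment at which its call begins: read the wrist's pose just before it.
A pose or a line that the arm cannot do raises arm.IKError and nothing moves.
- arm.job_done(): hands the job in, once; it reports no verdict.
Readings, each from a call of its own:
- arm.read_clock(): time.
- arm.read_qpos(): joint angles.
- arm.read_qd(): joint speeds.
- arm.read_joint_efforts(): joint torques, N m.
- arm.read_ee_pos(): TCP position.
- arm.read_ee_rot(): TCP orientation.
- arm.read_ft_force(): force on the tool from outside, world axes, zero at the start.
- arm.read_moment(): the same for the moment, N m.
- arm.read_opening(): opening from 0.0 (shut) to 1.0 (fully open).
Only numpy, scipy, OpenCV 4.12 (cv2) and the standard library are available. Lean on these libraries where they do the work, as an engineer would, in place of code of your own. Each camera call takes 0.05 s, during which the arm holds its last target.

## Working session

There is one attempt and no reset: what is moved stays moved. The work goes in short steps, each a Python script; the robot and the scene stay as the last script left them, time stands still between calls to the robot, and variables do not carry over. Pictures are saved under pics/ and viewed, and the job is handed in when it is done.

```bash
ls; mkdir -p pics; python3 - <<'E'
from workcell import arm
import cv2,numpy as np
print(arm.read_clock())
for n in ("side","top","wrist"):
    if n=="wrist": print(arm.read_ee_pos(),arm.read_ee_rot())
    d=arm.read_camera(n); cv2.imwrite(f"pics/a_{n}.png",d["img"][:,:,::-1]); np.savez(f"a_{n}.npz",**d)
    print(n,d["K"].tolist(),d["k1"],(d["extrinsics"] if "extrinsics" in d else d["mount"]).round(4).tolist())
print(arm.read_clock(), arm.read_ft_force(), arm.read_opening())
E
```

```text
pics
0.0
side [[411.93696565827304, 0.0, 277.26804221091487], [0.0, 411.93696565827304, 208.43753373947035], [0.0, 0.0, 1.0]] -0.025840668398614694 [[0.9998, -0.0082, 0.0188, 0.4891], [-0.0189, -0.7174, 0.6964, -0.8362], [0.0078, -0.6966, -0.7174, 0.9418], [0.0, 0.0, 0.0, 1.0]]
top [[464.6434852696696, 0.0, 288.0294757703396], [0.0, 464.6434852696696, 207.78490725589828], [0.0, 0.0, 1.0]] 0.039706511341689295 [[0.0153, -0.9954, 0.0946, 0.3628], [-0.9998, -0.0161, -0.0083, 0.0254], [0.0098, -0.0944, -0.9955, 1.6427], [0.0, 0.0, 0.0, 1.0]]
[0.14697029 0.55542479 0.23052955] [ 1.29029174e-01  9.91640469e-01 -7.80769792e-04 -2.07726352e-04]
wrist [[291.6030258878167, 0.0, 276.4262031720782], [0.0, 291.6030258878167, 212.2044702396824], [0.0, 0.0, 1.0]] -0.03761784448679712 [[-0.0005, -0.9524, -0.3049, 0.0778], [1.0, -0.0001, -0.0014, 0.0001], [0.0013, -0.3049, 0.9524, -0.1412], [0.0, 0.0, 0.0, 1.0]]
0.15 [-0.72112786 -0.96453145 -0.28720688] 0.9979277728038788
```

View pics/a_top.png

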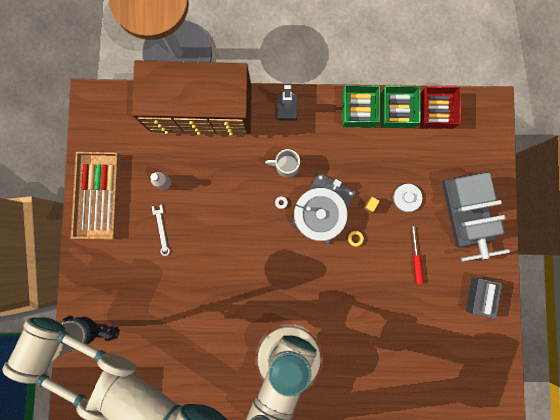

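View pics/a_side.png

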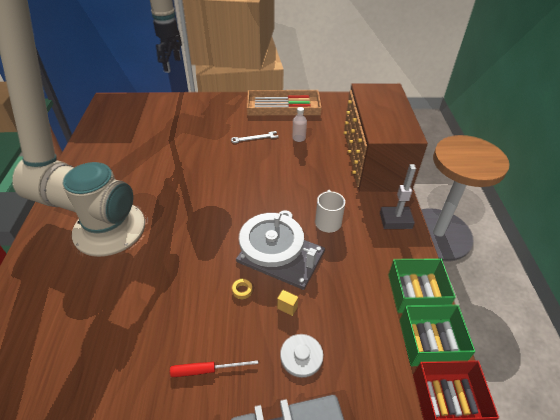

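View pics/a_wrist.png

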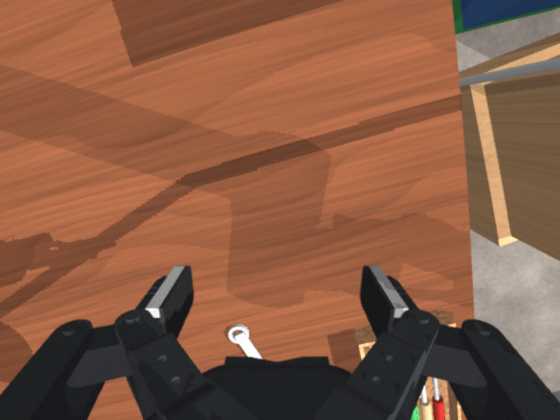

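```bash
cat > h.py <<'E'
import cv2,numpy as np
def ray(d,uv):
    K=d["K"]; k1=float(d["k1"]); uv=np.atleast_2d(uv).astype(float)
    q=np.c_[(uv[:,0]-K[0,2])/K[0,0],(uv[:,1]-K[1,2])/K[1,1]]
    p=q.copy()
    for _ in range(10): p=q/(1+k1*(p**2).sum(1,keepdims=True))
    return np.c_[p,np.ones(len(p))]
def onplane(d,uv,z,T=None):
    T=d["extrinsics"] if T is None else T
    r=ray(d,uv)@T[:3,:3].T; o=T[:3,3]
    s=(z-o[2])/r[:,2]
    return o+r*s[:,None]
def proj(d,P,T=None):
    T=d["extrinsics"] if T is None else T
    p=(np.atleast_2d(P)-T[:3,3])@T[:3,:3]; p=p[:,:2]/p[:,2:]
    p=p*(1+float(d["k1"])*(p**2).sum(1,keepdims=True))
    K=d["K"]; return p*[K[0,0],K[1,1]]+[K[0,2],K[1,2]]
E
python3 - <<'E'
import cv2,numpy as np
for n,(x,y,w,h) in dict(top=(260,140,180,120),side=(220,190,130,110)).items():
    im=np.load(f"a_{n}.npz")["img"][y:y+h,x:x+w,::-1]
    cv2.imwrite(f"pics/b_{n}.png",cv2.resize(im,None,fx=4.4 if n=="top" else 5,fy=4.4 if n=="top" else 5,interpolation=cv2.INTER_CUBIC))
E
```

```text
(no output)
```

View pics/b_top.png

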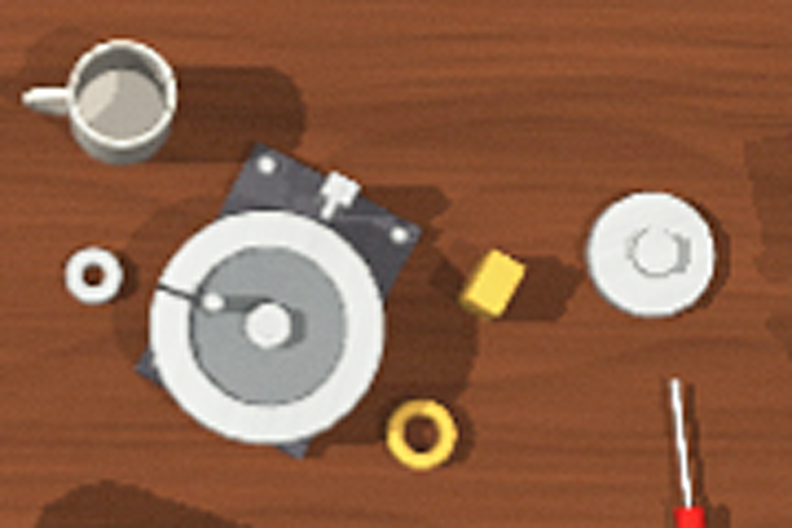

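View pics/b_side.png

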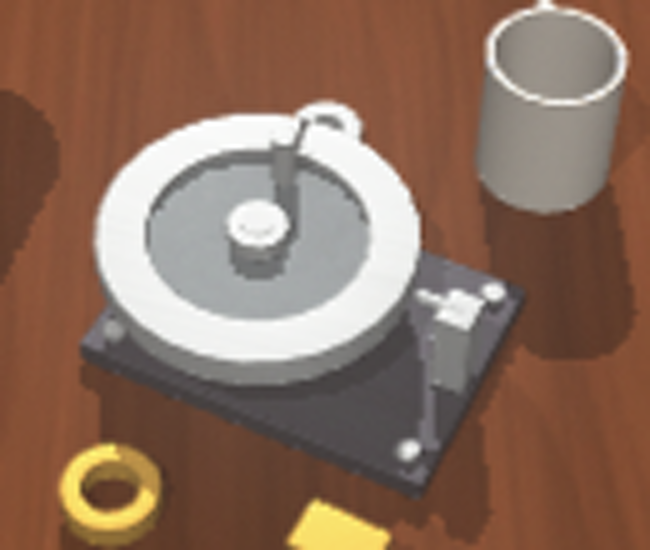

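```bash
cat > m.py <<'E'
import cv2,numpy as np
from h import *
def white(d,box):
    x,y,w,h=box; im=d["img"]; hsv=cv2.cvtColor(im,cv2.COLOR_RGB2HSV)
    m=((hsv[...,2]>185)&(hsv[...,1]<40)).astype(np.uint8); k=np.zeros_like(m); k[y:y+h,x:x+w]=m[y:y+h,x:x+w]; return k
E
python3 - <<'E'
from m import *
def circ(P):
    A=np.c_[2*P[:,:2],np.ones(len(P))]; s=np.linalg.lstsq(A,(P[:,:2]**2).sum(1),rcond=None)[0]
    return s[:2],np.sqrt(s[2]+s[0]**2+s[1]**2)
for n,box in dict(top=(288,180,62,65),side=(235,205,75,70)).items():
    d=dict(np.load(f"a_{n}.npz"))
    m=white(d,box)
    cs,_=cv2.findContours(m,cv2.RETR_EXTERNAL,cv2.CHAIN_APPROX_NONE)
    c=max(cs,key=len)[:,0]; c=cv2.convexHull(c)[:,0] 
    # pixels -> plane, robust circle
    P=onplane(d,c,0.074)
    for _ in range(6):
        ce,r=circ(P); e=abs(np.hypot(*(P[:,:2]-ce).T)-r); P=P[e<max(0.003,np.median(e)*2)]
    print(n,ce,r,len(P),e.max())
T=dict(np.load("a_top.npz")); S=dict(np.load("a_side.npz"))
# hand pixels
t=lambda x,y:(x/4.4+260-.5+.114,y/4.4+140-.5+.114)
s=lambda x,y:(x/5+220-.4,y/5+190-.4)
print("ptr tip top",onplane(T,t(328,213),0.071),"side",onplane(S,s(417,295),0.071))
print("post top",onplane(T,t(340,185),0.09),onplane(S,s(460,305),0.09))
print("mark top",onplane(T,t(160,287),0.074),"side",onplane(S,s(303,124),0.074))
print("pin top",onplane(T,t(213,301),0.104),onplane(S,s(285,145),0.104))
print("hub",onplane(T,t(268,325),0.080),onplane(S,s(259,222),0.080))
print("mug",onplane(T,t(123,90),0.095),"bearing",onplane(T,t(94,275),.014),"collar",onplane(T,t(422,433),.018),"block",onplane(T,t(497,282),.05))
for p in [(135,370),(305,455),(265,145),(420,225)]: print("plate",onplane(T,t(*p),0.016)[0])
E
```

```text
top [ 0.49386597 -0.09674873] 0.08906082601957598 32 0.0008665812430630332
side [ 0.49277295 -0.09833086] 0.08902336957027056 24 0.0004922134681192292
ptr tip top [[ 0.5824685  -0.14406824  0.071     ]] side [[ 0.57830945 -0.14254814  0.071     ]]
post top [[ 0.6016314  -0.15109269  0.09      ]] [[ 0.59853792 -0.16466502  0.09      ]]
mark top [[ 0.52235042 -0.01444559  0.074     ]] side [[ 0.51979558 -0.01803384  0.074     ]]
pin top [[ 0.50931013 -0.05391368  0.104     ]] [[ 0.50838365 -0.06218246  0.104     ]]
hub [[ 0.49378187 -0.09756818  0.08      ]] [[ 0.49360938 -0.09748703  0.08      ]]
mug [[0.67173011 0.01658061 0.095     ]] bearing [[0.53725277 0.03703719 0.014     ]] collar [[ 0.41494975 -0.22541496  0.018     ]] block [[ 0.53301163 -0.27906941  0.05      ]]
plate [0.46146579 0.00309249 0.016     ]
plate [ 0.39608088 -0.1328555   0.016     ]
plate [ 0.64454534 -0.09890265  0.016     ]
plate [ 0.58163983 -0.22388768  0.016     ]
```

```bash
cat > geo.py <<'E'
import numpy as np
C=np.array([0.4933,-0.0975]); ptr=np.radians(-27.5)
a=np.radians(96); n=np.array([np.cos(a),np.sin(a)]); t=np.array([-n[1],n[0]])
phi=np.radians(186); Q=[np.cos(phi/2),np.sin(phi/2),0,0]
def P(tt,nn,z): return [*(C+tt*t+nn*n),z]
E
python3 - <<'E'
from geo import *; from workcell import arm; import cv2
arm.gripper_to(0.0,60)
print(arm.read_clock(),arm.read_opening())
s=P(-.0445,.054,.20); arm.movep(s,Q); print(arm.read_clock())
arm.line_to(P(-.0445,.054,.12),max_speed=.2)
print(arm.read_ee_pos(),arm.read_ee_rot(),arm.read_clock(),arm.read_qpos(),arm.read_ft_force())
for k in ("top","side"):
    d=arm.read_camera(k); np.savez(f"c_{k}.npz",**d)
    x,y,w,h=dict(top=(260,150,130,110),side=(200,160,140,120))[k]
    cv2.imwrite(f"pics/c_{k}.png",cv2.resize(d["img"][y:y+h,x:x+w,::-1],None,fx=5,fy=5,interpolation=cv2.INTER_CUBIC))
E
```

```text
0.9167 0.0006688156803839028
3.4333
[ 0.53241815 -0.03883276  0.12032419] [-5.26709157e-02  9.98611900e-01 -3.28395974e-05  2.17675467e-04] 3.9833 [-2.03212142e-01  3.01972339e-01  1.76381549e+00  5.30337528e-05
  1.07536703e+00 -1.87942427e+00] [0.19509265 0.95852875 0.4588815 ]
```

View pics/c_top.png

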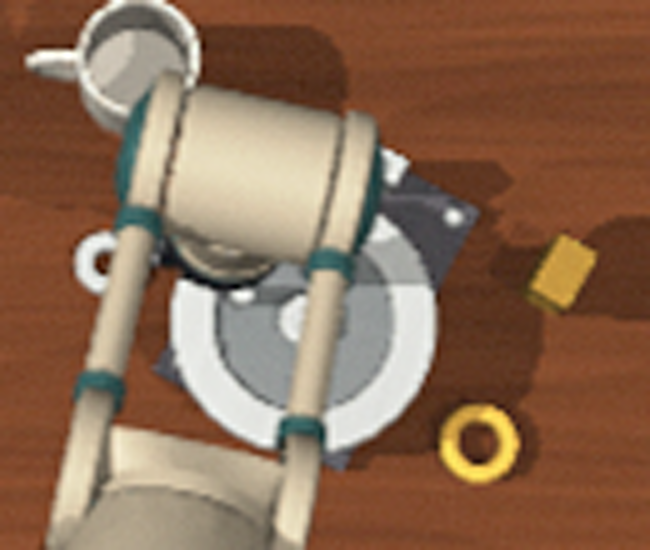

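View pics/c_side.png

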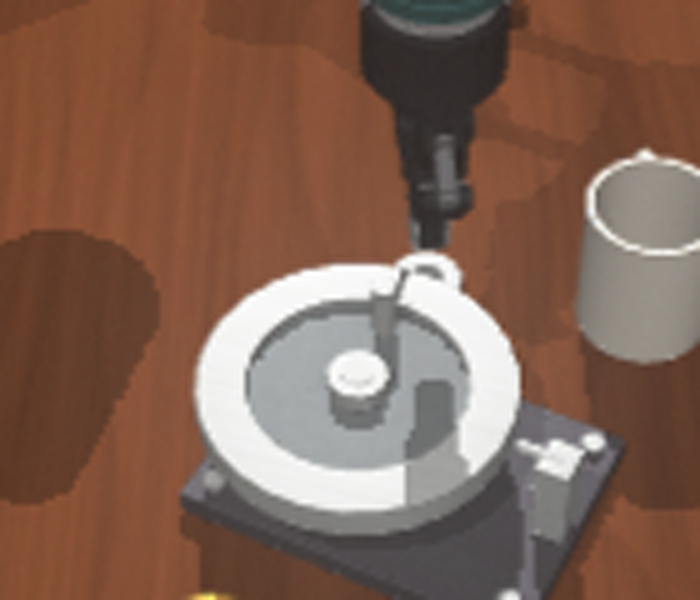

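```bash
python3 - <<'E'
from geo import *; from workcell import arm; import cv2
arm.line_to(P(-.0445,.054,.0895),max_speed=.1)
print(arm.read_clock(),arm.read_ee_pos(),arm.read_ft_force())
arm.line_to(P(.052,.054,.0895),max_speed=.18)
print(arm.read_clock(),arm.read_ee_pos(),arm.read_ft_force())
arm.line_to(P(.060,.054,.13),max_speed=.25)
print(arm.read_clock())
B=C+.078*t
arm.line_to([*B,.13],max_speed=.2)
fr=[];ts=[]
for i in range(40):
    ts.append(arm.read_clock()); d=arm.read_camera("side"); fr.append(d["img"])
d.pop("img"); np.savez("f1.npz",fr=np.array(fr),ts=np.array(ts),**d)
print(ts[0],ts[-1],arm.read_clock(),arm.read_ft_force())
cv2.imwrite("pics/d_side.png",np.hstack([cv2.resize(f[180:290,220:340,::-1],None,fx=3.2,fy=3.2) for f in (fr[0],fr[4])]))
E
```

```text
4.5417 [ 0.53217914 -0.03923582  0.08987233] [-0.41336945  0.8197335   0.41009817]
5.225 [ 0.43774959 -0.04970053  0.09033769] [ 0.5964856  -0.18623061  0.11291498]
5.5417
5.975 7.925 7.975 [-0.29098839 -0.65476528 -0.12027009]
```

View pics/d_side.png

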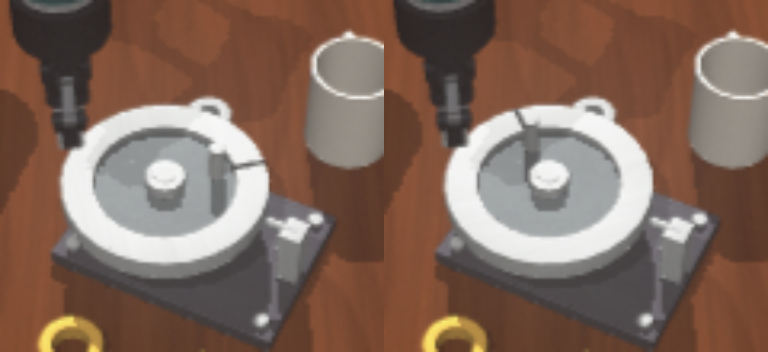

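```bash
cat > track.py <<'E'
import cv2,numpy as np
from h import *; from geo import C,ptr
def marks(d,frames,ref):
    """mark angle (rad, world) per frame: darkest narrow line vs. median image on the rim"""
    th=np.radians(np.arange(0,360,1.0)); out=[];sc=[]
    rr=np.arange(.066,.087,.002)
    P=np.stack([C[0]+rr[:,None]*np.cos(th),C[1]+rr[:,None]*np.sin(th),np.full((len(rr),360),.074)],-1)
    uv=proj(d,P.reshape(-1,3)).astype(np.float32).reshape(len(rr),360,2)
    s=lambda im:cv2.remap(cv2.cvtColor(im,cv2.COLOR_RGB2GRAY).astype(np.float32),uv[...,0],uv[...,1],cv2.INTER_LINEAR)
    R=s(ref)
    for f in frames:
        p=(R-s(f)).mean(0); q=np.r_[p[-30:],p,p[:30]]
        narrow=cv2.GaussianBlur(q[None],(0,0),2)[0]-cv2.blur(q[None],(25,1))[0]
        narrow=narrow[30:-30]; i=narrow.argmax()
        w=np.clip(np.roll(narrow,180-i)[172:189],0,None); out.append(th[i]+np.radians((w*np.arange(-8,9)).sum()/w.sum())); sc.append(narrow[i])
    return np.array(out),np.array(sc)
E
python3 - <<'E'
from track import *
d=dict(np.load("f1.npz")); fr=d["fr"]; ts=d["ts"]
ref=np.median(fr,0).astype(np.uint8); cv2.imwrite("ref.png",ref[...,::-1])
a,s=marks(d,fr,ref)
print(np.degrees(a).round()); print(s.round())
g=s>25
u=np.unwrap(a[g]-ptr); tt=ts[g]
print(np.c_[tt[1:]-ts[0],np.diff(u)/np.diff(tt)].round(2).tolist())
np.savez("t1.npz",u=u,t=tt)
E
```

```text
[ 12.  37.  62.  85. 110. 134. 158. 181. 204. 226. 252. 272. 292. 317.
 339.   2.  24.  46.  68.  89. 111. 132. 153. 173. 194. 214. 234. 257.
 274. 292. 314. 333. 353.  13.  32.  51.  71.  89. 108. 126.]
[58. 54. 53. 21. 53. 53. 60. 58. 59. 55. 51. 88. 40. 59. 59. 59. 59. 55.
 59. 22. 57. 50. 49. 58. 60. 64. 56. 56. 85. 39. 55. 61. 60. 60. 65. 60.
 52. 22. 48. 47.]
[[0.05, 8.68], [0.1, 8.75], [0.2, 8.35], [0.25, 8.41], [0.3, 8.3], [0.35, 8.12], [0.4, 8.03], [0.45, 7.89], [0.5, 8.94], [0.55, 6.92], [0.6, 7.06], [0.65, 8.66], [0.7, 7.78], [0.75, 7.78], [0.8, 7.72], [0.85, 7.67], [0.9, 7.73], [1.0, 7.48], [1.05, 7.41], [1.1, 7.32], [1.15, 7.21], [1.2, 7.13], [1.25, 7.09], [1.3, 6.92], [1.35, 7.98], [1.4, 5.91], [1.45, 6.26], [1.5, 7.76], [1.55, 6.77], [1.6, 6.88], [1.65, 6.78], [1.7, 6.81], [1.75, 6.74], [1.8, 6.71], [1.9, 6.54], [1.95, 6.44]]
```

```bash
cat > rec.py <<'E'
from geo import *; from workcell import arm; import sys,cv2
from track import marks
def rec(N,dt,ref):
    fr=[];ts=[]
    for i in range(N):
        ts.append(arm.read_clock()); d=arm.read_camera("side"); fr.append(d["img"])
        if dt: arm.wait(dt)
    a,s=marks(d,fr,ref); return np.array(ts),a,s,fr
E
python3 - <<'E'
from rec import *
B=C+.078*t
arm.line_to([*B,.088],max_speed=.1)
arm.wait(5)
print(arm.read_clock(),arm.read_ee_pos(),arm.read_ft_force())
ref=cv2.imread("ref.png")[...,::-1].copy()
ts,a,s,fr=rec(40,.0,ref)
np.savez("f2.npz",ts=ts,a=a,s=s)
print(np.degrees(a).round(),s.round())
ref=np.median(fr,0).astype(np.uint8); cv2.imwrite("ref2.png",ref[...,::-1])
g=s>30; u=np.unwrap(a[g]-ptr); p=np.polyfit(ts[g]-ts[-1],u,2); print("omega",p[1],"alpha",2*p[0],arm.read_clock())
E
```

```text
13.5417 [ 0.41572036 -0.10564618  0.0879733 ] [ 0.3916825  -0.41960975  0.65002757]
[175. 175. 175. 175. 175. 112. 119. 127. 135. 142. 175. 175. 176. 174.
 175. 179. 174. 197. 203. 210. 216. 223. 229. 235. 242. 250. 257. 262.
 267. 272. 277. 282. 288. 175. 302. 308. 314. 319. 325. 331.] [41. 41. 42. 42. 42. 49. 55. 48. 48. 48. 42. 42. 41. 39. 50. 38. 39. 68.
 61. 58. 56. 51. 49. 49. 47. 49. 58. 72. 84. 89. 71. 64. 47. 42. 44. 56.
 55. 58. 67. 55.]
omega 2.9471050589645427 alpha 1.328936383499942 15.5417
```

```bash
python3 - <<'E'
from rec import *
B=C+.078*t
arm.line_to([*B,.081],max_speed=.05)
arm.wait(17.85-arm.read_clock())
ref=cv2.imread("ref2.png")[...,::-1].copy()
ts,a,s,fr=rec(14,.0,ref)
print(np.degrees(a).round(),s.round(),ts,arm.read_clock(),arm.read_ee_pos(),arm.read_ft_force())
np.savez("f3.npz",ts=ts,a=a,s=s)
f=fr[-1]; cv2.imwrite("pics/e.png",cv2.resize(f[180:290,220:340,::-1],None,fx=5,fy=5))
E
```

```text
[187. 188. 185. 184. 185. 185. 185. 185. 216. 220. 223. 185. 229. 185.] [82. 56. 41. 52. 55. 55. 55. 55. 57. 59. 57. 55. 57. 55.] [17.85 17.9  17.95 18.   18.05 18.1  18.15 18.2  18.25 18.3  18.35 18.4
 18.45 18.5 ] 18.55 [ 0.4157151  -0.10566516  0.08099444] [ 0.07189641 -0.43754236 -1.23908168]
```

View pics/e.png

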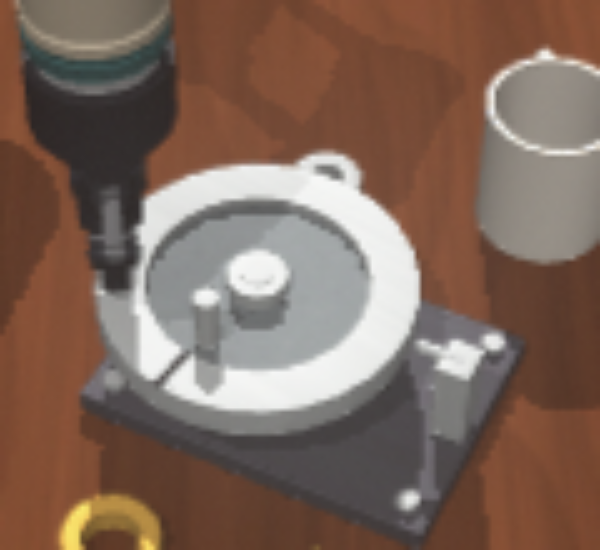

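```bash
python3 - <<'E'
from rec import *
ref=cv2.imread("ref2.png")[...,::-1].copy()
ts,a,s,fr=rec(18,.0,ref)
np.savez("f4.npz",ts=ts,a=a,s=s)
print(np.degrees(a).round(1),ts,arm.read_clock())
p=np.load("f3.npz"); T=np.r_[p["ts"],ts]; A=np.degrees(np.r_[p["a"],a]); g=(A>200)&(A<330)
for deg in (1,2):
  q=np.polyfit(T[g]-19.4,A[g],deg); print(q, np.abs(np.polyval(q,T[g]-19.4)-A[g]).max())
E
```

```text
[185.4 185.4 185.4 185.4 185.4 185.4 257.7 260.1 262.7 265.2 267.3 269.9
 272.4 274.6 276.4 278.9 281.3 283.9] [18.55 18.6  18.65 18.7  18.75 18.8  18.85 18.9  18.95 19.   19.05 19.1
 19.15 19.2  19.25 19.3  19.35 19.4 ] 19.45
[ 59.64627371 286.80017484] 3.7028377467693474
[-17.85120545  38.34032765 283.22028277] 1.3460094494433577
```

```bash
python3 - <<'E'
from rec import *
ref=cv2.imread("ref2.png")[...,::-1].copy()
ts,a,s,fr=rec(9,.0,ref)
print(np.degrees(a).round(1),s.round(),ts,arm.read_clock())
cv2.imwrite("pics/g.png",cv2.resize(fr[-1][180:290,220:340,::-1],None,fx=5,fy=5))
E
```

```text
[185.6 185.5 185.4 185.4 185.4 185.4 185.4 308.2 310.6] [54. 54. 54. 54. 54. 54. 54. 55. 55.] [19.45 19.5  19.55 19.6  19.65 19.7  19.75 19.8  19.85] 19.9
```

View pics/g.png

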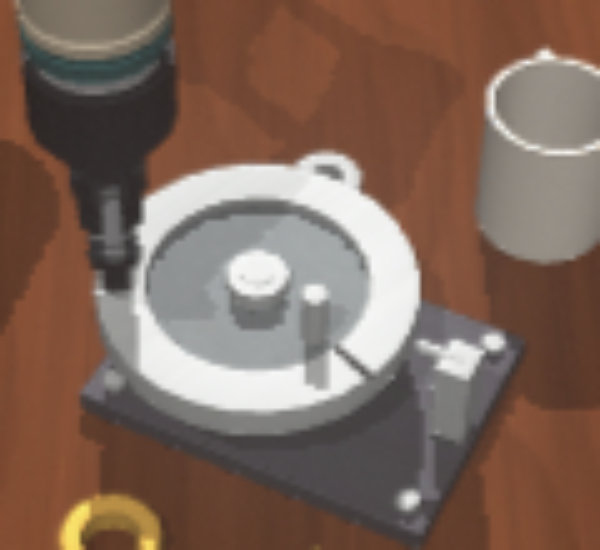

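```bash
python3 - <<'E'
from rec import *
B=C+.078*t
arm.wait(.19)
r=arm.line_to([*B,.069],max_speed=.06,stop_force=5)
print(r,arm.read_clock(),arm.read_ee_pos(),arm.read_ft_force())
arm.wait(.3)
print(arm.read_ft_force(),arm.read_clock(),arm.read_ee_pos())
ref=cv2.imread("ref2.png")[...,::-1].copy()
ts,a,s,fr=rec(3,.1,ref)
print(np.degrees(a),s,arm.read_clock())
cv2.imwrite("pics/i.png",cv2.resize(fr[-1][180:290,220:340,::-1],None,fx=5,fy=5))
E
```

```text
True 20.3417 [ 0.41658024 -0.10636108  0.07044761] [-1.71991971  0.29547238 10.64458811]
[-1.62547815 -0.71663896  7.73835325] 20.6417 [ 0.41670335 -0.10651371  0.07126999]
[186.77406515 186.77976838 186.76157819] [67.66104  67.519585 67.94175 ] 21.0917
```

View pics/i.png

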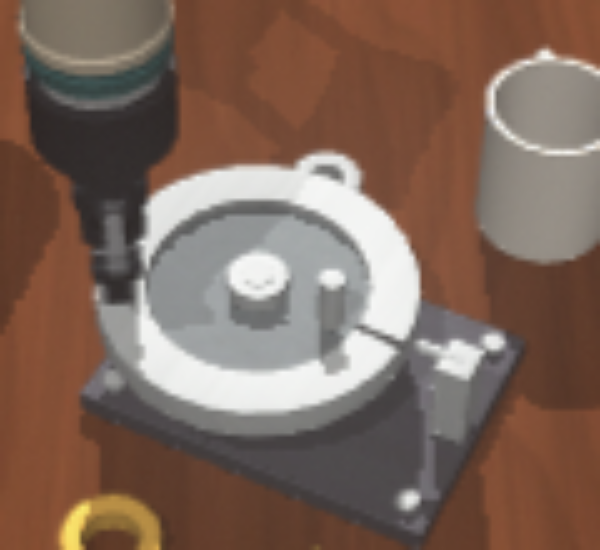

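The line ends at about (405,347) in this crop and the pointer tip is at about (418,345), so they line up. The finger is pressing at 7.7 N and the wheel is still. Next I lift straight up and check.

```bash
python3 - <<'E'
from rec import *
p=arm.read_ee_pos()
arm.line_to([p[0],p[1],.085],max_speed=.03)
arm.line_to([p[0],p[1],.15],max_speed=.15)
arm.line_to([p[0]-.08,p[1],.25],max_speed=.2)
ref=cv2.imread("ref.png")[...,::-1].copy()
ts,a,s,fr=rec(6,.2,ref)
m=np.degrees(a); print(m,s.round(),arm.read_clock(),arm.read_ft_force())
d=arm.read_camera("side"); ang=a[-1]
mk=C+.088*np.array([np.cos(ang),np.sin(ang)])
pt=C+.095*np.array([np.cos(ptr),np.sin(ptr)])
print("dist mm",np.linalg.norm(mk-pt)*1e3)
cv2.imwrite("pics/j.png",cv2.resize(fr[-1][180:290,220:340,::-1],None,fx=5,fy=5))
tp=arm.read_camera("top")["img"]; cv2.imwrite("pics/k.png",cv2.resize(tp[140:260,260:440,::-1],None,fx=4.4,fy=4.4,interpolation=cv2.INTER_CUBIC))
E
```

```text
[328.40426599 328.40362878 328.40452809 328.40635701 328.40744195
 328.40831868] [60. 60. 60. 60. 60. 60.] 24.5917 [ 0.30244022 -0.35657627 -0.02090078]
dist mm 9.57166242570202
```

View pics/j.png

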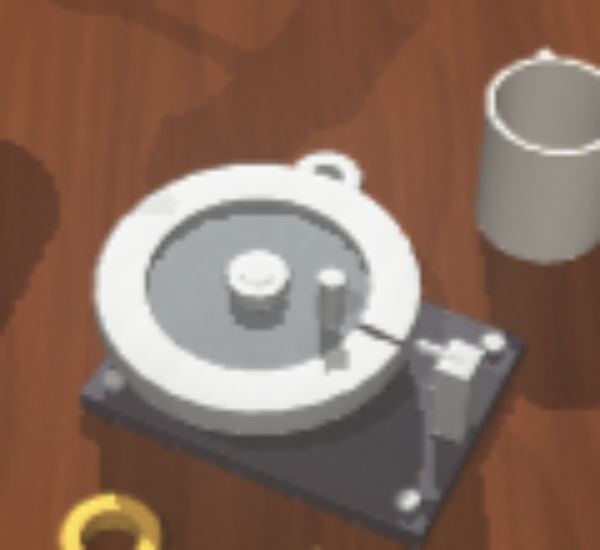

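View pics/k.png

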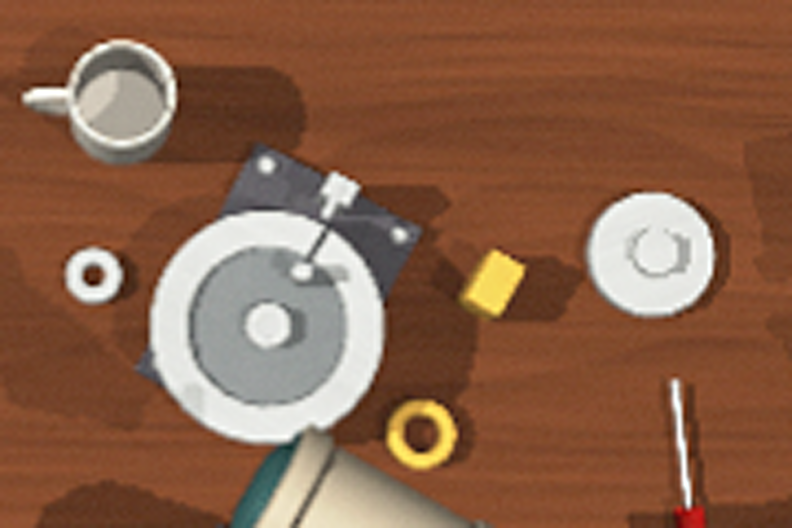

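The side view shows the line end at (405,347) just meeting the pointer tip at (418,345). The top view shows the line running straight into the pointer at (330,215), with the stand and the other things where they were. The wheel is still and untouched.

```bash
python3 -c "
from workcell import arm
arm.job_done(); print(arm.read_clock())"
```

```text
the job is handed in; nothing more can be done
the job is handed in; nothing more can be done
```

The wheel was flicked once, coasted well past two turns untouched, and was braked so that it stopped with its line at the pointer on the first try. I handed the job in at about 24.7 s of the 67 s allowed.

- **Flick:** I pushed the crank pin once with the shut fingertips. The wheel was turning anticlockwise at about 8.7 rad/s when I first measured it, faster than the 4–5 rad/s I had planned. I tracked the line in the side camera while it coasted.
- **Turn count:** the camera only shows the line's angle within a turn, so the number of turns is worked out from speed and time. It comes to roughly 7 turns by the time I braked.
- **Brake:** I pressed the rim top with about 8–11 N when the wheel had slowed to about 0.9 rad/s, then lifted straight up.
- **Last checks:** six images over about 1.2 s showed the line steady to within 0.01° and about 4° short of the pointer. That puts the two points about 10 mm apart, where exact alignment is 7 mm and the limit is 22 mm. The top view also shows the line meeting the pointer. The stand, mug, bearing, collar, block, blank and the visible end of the screwdriver look unmoved; I did not check the wrench or oil bottle again.
- **Tracking problems:** while the hand hovered over the rim, the tracker locked onto the hand (about 185°) in some frames. I left those frames out. The speeds from the remaining frames just before braking scattered by roughly 20%, so I timed the brake from an average of about 50°/s.

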